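# Pull the snug hub cap off a slide projector with a fork puller

## Task

Pull the red hub cap off the slide projector with the cap puller: slide its fork all the way home under the cap from the projector's left or right side - a hidden pawl blocks one of them, so if it stops short come in from the other side - and draw straight up until the cap pops off, keeping the cap level. Then stand the puller upright inside the blue parts tray with the cap still lying on its fork, and let go. Leave the other things on the worktop where they are.

Things in the scene. Friction and masses are not known exactly. Their poses are not given: they have to be found in the camera images.
- puller_grip (a point): Cap puller: steel C-frame with a square wooden handle, 71 x 54 x 118 mm, 0.3 kg, standing upright on its fork on the worktop. This point is the centre of the handle: 24 x 24 mm, 70 mm tall, upright. It lies straight above the fork's middle, 83 mm above the fork's underside. x points along the tines towards their tips, y across them, z up the handle.
- puller_fork (a point): Middle of the fork, on its upper face, 79 mm below puller_grip; same axes. Flat plate 4 mm thick, 54 mm wide: two tines (15 to 27 mm either side in y), tips at x = +17 mm. When the fork is home this point is on the hub's axis, and the cap lies between fork and top bar, ahead of the strap.
- puller_throat (a point): Inner end of the fork's open throat (30 mm wide, between the tines), upper face, x = -15 mm from puller_fork; same axes. From here solid plate runs back to the upright strap (34 mm wide, front face 33 mm behind this point, back 39 mm behind). The strap carries a top bar, 28 mm wide, whose underside is 36 mm above the fork's upper face; the handle stands on the bar.
- cap_centre (a point): Red hub cap, round, 76 mm across, 20 mm high, 0.05 to 0.1 kg. This point is on its axis, 10 mm above its flat underside, z up. It starts snapped on the hub post, held by four sprung balls, its underside 14 mm above the deck. An upward pull of 8 to 20 N pops it off; it must rise 16 mm in all to clear the post. Lifted at one edge it tips.
- hub (a point): On the hub's axis at the level of the flat top deck of the grey slide projector, 105 mm above the worktop; z up, x towards the lens, y towards its left side. The projector is fixed, 270 x 270 mm, hub in the middle, nothing else standing on the deck. The hub post is 22 mm across and 30 mm high; the cap sits on its top.
- hub_gap (a point): On the hub's axis, half-way up the 14 mm gap between deck and seated cap (7 mm above hub); same axes. The fork comes in level through this gap along y, from the left (+y) or the right (-y). One side, out of sight and not reported, is blocked by an index pawl: a bar 11 mm high, 44 mm long in x, 22 to 30 mm from the axis. From front or back the pawl is always in the way.
- tray: Blue open parts tray, fixed, 180 x 160 mm (x, y), 24 mm high, walls and floor 4 mm thick; origin at the centre of its underside, z up. It stands left or right of the projector, and the puller on the other side.
- heatsink: Aluminium heat sink, 70 x 60 x 32 mm, loose bystander; origin under its centre.
- remote: Cream remote control housing, 56 x 150 x 24 mm (long in y), loose bystander; origin under its centre.
- bulb: Frosted halogen bulb lying on its ceramic foot, 75 x 26 x 22 mm (long in x), loose bystander; origin under its centre.
- brush: Wooden-handled lens brush, 170 mm long in x, lying, loose bystander; origin under its middle.
Not all that is in view belongs to the job. Of the things that look like the part that bears puller_grip, the middle-sized one is meant.

How it is judged:
By the outcome, as a careful person would: the job done as asked, in the order asked, and still so for the second after the job is handed in, with the robot touching nothing.
It also fails if it takes over 69 s, if anything falls off the work surface, if the arm or the gripper's body presses on something with over 40 N, if the wrist force passes 120 N, or if a joint passes its speed limit or range.

## Robot

A 6-joint arm with a two-finger parallel gripper is mounted at the origin on the work surface. World frame = base frame: x ahead of the robot, y to its left, z up, the work surface at z = 0. Lengths are in m, angles in rad, forces in N, time in s.
With the tool pointing down it reaches from about 0.375 to 0.975 m from the base axis. Payload 3.8 kg.
Tool frame: the origin (TCP) lies at the very end of the fingers, on their centre line; the grasp point (between the pads) lies 19 mm behind it; z points along the fingers, y is the line along which they close (so a half turn about z gives the same grasp; the last joint's range is limited). The gripper opens to 85 mm and grips with 20 to 120 N. Pads are 22 mm wide; open, the fingers measure 114 mm over their backs; the gripper's body (76 mm by 85 mm) begins 54 mm behind the grasp point. The pads swing forward as they close: fully open they stand 13 mm farther back than shut.
Start: joints at [-1.321, 0.264, 1.604, -0, 1.274, -0.037], TCP at [0.191, -0.647, 0.231] pointing down, gripper open.
Joint ranges: [-2.63, 2.63], [-0.94, 2.18], [0.31, 2.57], [-1.31, 4.45], [0, 2.66], [-2.55, 2.55]. Speed limits (rad/s): [2.57, 2.57, 3.14, 3.14, 3.14, 3.14].

## Interface

Orientations are given as a rotation vector (axis times angle).
In Python, from workcell import robot gives the robot as it stands.
- The arm moves only by the shell command python3 -m crank 'ROWS' [OPENING]. ROWS is JSON, a list of rows, each a list of 6 numbers: the shift along the tool's x, y, z scaled (see below), then the turn, a rotation vector about the tool's x, y, z scaled (see below). In form: [[x, y, z, rx, ry, rz], ...]. A call has 1 to 8 rows; each row shifts and turns the commanded pose from where the row before left it, along the tool's axes as they then stand; what a row does not reach is not made up. The controller multiplies each number of a shift by 30 mm and each number of a turn by 45 degrees. A row lasts 1/10 s, in which the tool goes at most 50 mm and 8.59 degrees, less where a joint would pass 70% of its speed; a pose out of reach is approached as far as the arm can. A call with a number of a shift or a turn outside -1 to 1 is refused whole. A call with a gripper value outside its range is refused whole. OPENING is the gripper's target within -1 to 1 (shut at 1, half-way at 0, fully open at -1), set as the call begins (- or left out, the last holds). The fingers move at their own pace and stop on an object; the grip force is fixed at half the most. Time passes only in rows, so rows that do not move let the fingers close. It gives the time, the measured TCP pose, the force, the opening and the grip force at its end, in the units of the state.
- robot.get_obs(): the state, without advancing time (a new reading comes with each control period).
- robot.grab_frame(name): name is "scene" or "top" or "wrist"; returns a dict with "img" (400x640x3 uint8, red, green, blue), "z_map" (400x640 float32, m along the optical axis (not along the pixel's ray), 0 where there is no reading), "fx", "fy", "cx", "cy" (pixels), "D" ([k1, k2, p1, p2, k3] as OpenCV has them; the pictures are not rectified), "xyz" and "attitude" of the camera in the world; the wrist camera has in their place "hand_eye" (4x4, takes a point from camera to tool coordinates, whose origin is the TCP and whose axes are the flange's). Camera axes: x right, y up, looking along -z (the intrinsics and any distortion apply to the point x, -y, -z); pixel columns grow to the right and rows downward; lengths in m; the calibration is good to about 2 mm. A picture is of the moment at which its call begins: read the wrist's pose just before it.
- robot.finish_job(): hands the job in; it is judged then, once.
The state is a dict: "t": time; "q": joint angles; "joint_vel": joint speeds; "tau": joint torques, N m; "ee_pos": TCP position; "eef_rot": TCP orientation; "contact_force": force on the tool from outside, world axes, zero at the start; "ft_torque": the same for the moment, N m; "opening": finger opening in m; "gripper_force": force on a finger pad.
Only numpy, scipy, OpenCV 4.12 (cv2) and the standard library are available. Lean on these libraries where they do the work, as an engineer would, in place of code of your own. Each camera call takes 0.05 s, during which the arm holds its last target. There are 200 camera calls.

## Working session

There is one attempt and no reset: what is moved stays moved. The work goes in short steps, Python scripts to look and compute and a shell command to move; the robot and the scene stay as the last step left them, time stands still between calls to the robot, and variables do not carry over. Pictures are saved under pics/ and viewed, at most 10 in all, crops included, and the job is handed in when it is done.

```bash
ls; mkdir -p pics; cat > h.py <<'E'
import numpy as np,cv2
from scipy.spatial.transform import Rotation as R
from workcell import robot
def grab(n):
    o=robot.get_obs(); f=robot.grab_frame(n); f['o']=o
    if n=='wrist':
        T=np.eye(4);T[:3,:3]=R.from_rotvec(o['eef_rot']).as_matrix();T[:3,3]=o['ee_pos']
        f['T']=T@np.array(f['hand_eye'])
    else:
        T=np.eye(4);a=np.array(f['attitude'],float)
        T[:3,:3]=R.from_rotvec(a).as_matrix() if a.shape==(3,) else (a if a.shape==(3,3) else R.from_quat(a).as_matrix())
        T[:3,3]=f['xyz'];f['T']=T
    return f
def rays(f,uv):
    K=np.array([[f['fx'],0,f['cx']],[0,f['fy'],f['cy']],[0,0,1.]])
    p=cv2.undistortPoints(np.array(uv,float).reshape(-1,1,2),K,np.array(f['D'],float)).reshape(-1,2)
    return np.c_[p[:,0],-p[:,1],-np.ones(len(p))]
def onplane(f,uv,z):
    d=rays(f,uv)@f['T'][:3,:3].T;o=f['T'][:3,3]
    return o+d*((z-o[2])/d[:,2])[:,None]
def cloud(f):
    v,u=np.mgrid[0:400,0:640]
    r=rays(f,np.c_[u.ravel(),v.ravel()])*f['z_map'].ravel()[:,None]
    return (r@f['T'][:3,:3].T+f['T'][:3,3]).reshape(400,640,3)
def save(f,n): cv2.imwrite('pics/'+n,f['img'][:,:,::-1])
E
python3 - <<'E'
from h import *
import pickle
for n in['scene','top','wrist']:
    f=grab(n);save(f,n+'0.png');pickle.dump(f,open(n+'0.pkl','wb'))
    print(n,f.get('attitude'),f.get('xyz'),f['fx'],f['D'],f['T'][:3].round(3).tolist(),(f['z_map']>0).mean())
print(robot.get_obs())
E
```

```text
pics
scene [0.4707963  0.37948843 1.37376098] [ 1.12699316 -0.1938381   1.13309033] 473.92059431124596 [-0.12867084  0.          0.          0.          0.        ] [[0.161, -0.839, 0.519, 1.127], [0.987, 0.129, -0.098, -0.194], [0.015, 0.528, 0.849, 1.133]] 0.99560546875
top [ 0.07205301 -0.06686724 -1.57227808] [ 0.38654811 -0.0458253   1.49235191] 427.142363525258 [0.03061417 0.         0.         0.         0.        ] [[-0.002, 0.996, -0.088, 0.387], [-1.0, -0.003, -0.003, -0.046], [-0.003, 0.088, 0.996, 1.492]] 0.996078125
wrist None None 307.34575289852864 [-0.02490228  0.          0.          0.          0.        ] [[0.284, 0.909, 0.305, 0.27], [-0.959, 0.27, 0.088, -0.624], [-0.002, -0.317, 0.948, 0.373]] 0.99601171875
{'t': 0.15, 'q': array([-1.32089882e+00,  2.64599591e-01,  1.60509829e+00, -7.49183869e-06,
        1.27369937e+00, -3.69070892e-02]), 'joint_vel': array([-0.00072496, -0.00259058, -0.00432927, -0.00051995, -0.00119504,
       -0.00045476]), 'tau': array([-4.47721732e-04, -5.15903556e+01, -3.67957914e+01, -3.87251788e-06,
        7.97996472e-03, -8.21975128e-07]), 'ee_pos': array([ 0.19079633, -0.64686314,  0.23021438]), 'eef_rot': array([-3.10757006e+00, -4.48716210e-01,  3.12314062e-04]), 'contact_force': array([-0.52405729, -0.66566589, -0.31505132]), 'ft_torque': array([-0.02022255, -0.01857376,  0.01771192]), 'gripper_force': 0.0, 'opening': 0.08568741396435073}
```

View pics/top0.png

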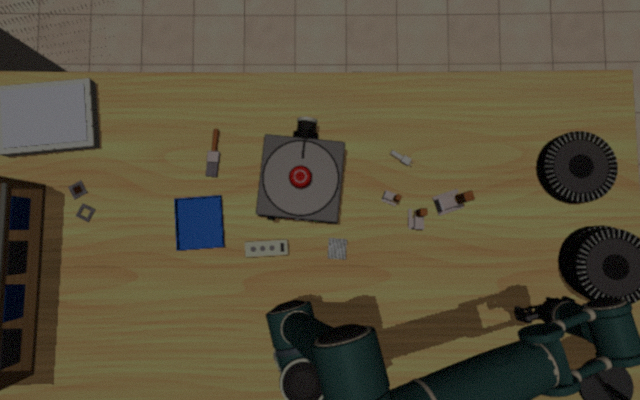

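View pics/scene0.png

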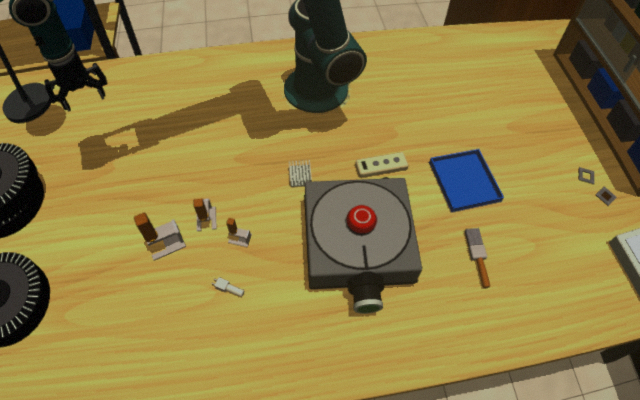

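The top view shows the projector at (300,180) with the cap at (300,177), the tray at (200,222), and three pullers at (391,198), (417,217) and (455,201). The middle-sized one is at about (417,217), or (205,213) in the scene view.

```bash
python3 - <<'E'
from h import *
import pickle
t=pickle.load(open('top0.pkl','rb'));s=pickle.load(open('scene0.pkl','rb'))
a=cv2.resize(t['img'][170:250,370:490],None,fx=5,fy=5,interpolation=2);b=cv2.resize(s['img'][180:270,125:260],None,fx=5,fy=5,interpolation=2)
c=np.zeros((600,800,3),np.uint8);a=cv2.resize(a,(400,267));b=cv2.resize(b,(800,533)) if 0 else cv2.resize(b,(400,267))
cv2.imwrite('pics/crop.png',np.hstack([a,b])[:,:,::-1])
for f,n in((t,'top'),(s,'scene')):
    P=cloud(f);hsv=cv2.cvtColor(f['img'],cv2.COLOR_RGB2HSV);H,S,V=cv2.split(hsv)
    tab=P[100:300,150:500].reshape(-1,3);print(n,'table z',np.median(tab[abs(tab[:,2])<.02,2]))
    reg=(P[...,0]>.3)&(P[...,0]<.9)&(abs(P[...,1])<.5)
    red=((H<6)|(H>174))&(S>170)&(V>60)&reg&(P[...,2]>.11)
    q=P[red];print('cap',red.sum(),q.mean(0).round(4),np.percentile(q[:,2],[5,50,95]).round(4), ((q.min(0)+q.max(0))/2).round(4))
    c,r=cv2.minEnclosingCircle(np.argwhere(red)[:,::-1].astype(np.float32));print(onplane(f,[c],.139).round(4))
    dk=reg&(abs(P[...,2]-.105)<.012)
    m=cv2.minAreaRect(P[dk][:,:2].astype(np.float32));print('deck',dk.sum(),m,np.median(P[dk][:,2]))
    bl=(H>105)&(H<125)&(S>150)&reg&(P[...,1]>0)
    q=P[bl];m=cv2.minAreaRect(q[:,:2].astype(np.float32));print('tray',m,q[:,2].min(),q[:,2].max())
    pl=(P[...,0]>.3)&(P[...,0]<.7)&(P[...,1]<-.17)&(P[...,1]>-.65)&(P[...,2]>.012)&(P[...,2]<.2)
    n_,L,st,ce=cv2.connectedComponentsWithStats(pl.astype(np.uint8))
    for i in range(1,n_):
        if st[i,4]>15:
            q=P[L==i];print(i,st[i],'mean',q.mean(0).round(3),'zmax',q[:,2].max().round(3)); hi=q[q[:,2]>q[:,2].max()-.02];print('   top',np.median(hi,0).round(4),len(hi))
E
```

```text
top table z -0.0009709674857593109
cap 233 [0.5777 0.0201 0.1377] [0.1333 0.1378 0.1423] [0.5785 0.0194 0.1356]
[[0.5779 0.0201 0.139 ]]
deck 6490 ((0.5966392755508423, -0.17557817697525024), (0.662747859954834, 0.3433625400066376), 85.13799285888672) 0.10309386515903352
tray ((0.5122725367546082, 0.22484570741653442), (0.21664458513259888, 0.5451880693435669), 27.519359588623047) -0.008813029728888644 0.10080201215425455
1 [391 150  21  16 133] mean [ 0.658 -0.33   0.019] zmax 0.026
   top [ 0.658  -0.3335  0.0193] 133
2 [383 191  19  12 123] mean [ 0.519 -0.289  0.051] zmax 0.091
   top [ 0.5146 -0.3018  0.0871] 37
3 [434 191  41  21 419] mean [ 0.503 -0.483  0.086] zmax 0.156
   top [ 0.5114 -0.509   0.1497] 104
4 [412 208  16  22 218] mean [ 0.445 -0.376  0.068] zmax 0.121
   top [ 0.4634 -0.376   0.116 ] 59
scene table z -0.0005419623319073974
cap 529 [0.5872 0.0175 0.1356] [0.1256 0.137  0.1408] [0.5819 0.0189 0.1307]
[[0.5888 0.0169 0.139 ]]
deck 9817 ((0.5965861082077026, -0.17721274495124817), (0.6602315902709961, 0.34260714054107666), 84.33308410644531) 0.10323507844549229
tray ((0.43596428632736206, 0.3734070658683777), (0.1822095811367035, 0.1608339548110962), 3.953112840652466) -0.006159692124303895 0.028860502176904834
1 [194 199  17  24 310] mean [ 0.464 -0.373  0.079] zmax 0.121
   top [ 0.4709 -0.3756  0.1152] 109
2 [134 213  49  33 788] mean [ 0.513 -0.49   0.092] zmax 0.156
   top [ 0.5175 -0.5093  0.1505] 186
3 [226 218  25  25 274] mean [ 0.524 -0.29   0.051] zmax 0.092
   top [ 0.5185 -0.3016  0.0867] 71
4 [215 277  29  19 249] mean [ 0.663 -0.327  0.019] zmax 0.026
   top [ 0.6627 -0.3297  0.0193] 249
```

View pics/crop.png

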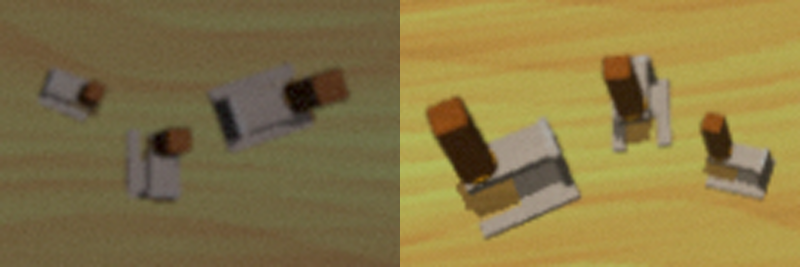

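The crop shows the middle puller with its handle at the +x end and its strap towards −x, so the tines point roughly along world +x. I'll move above it.

```bash
python3 -m crank '[[0.94,-0.51,0,0,0,0],[0.94,-0.51,0,0,0,0],[0.94,-0.51,0,0,0,0],[0.94,-0.51,0,0,0,0],[0.94,-0.51,0,0,0,0],[0.94,-0.51,0,0,0,0],[0.94,-0.51,0,0,0,0],[0.94,-0.51,0,0,0,0]]' -1
python3 -m crank '[[0.94,-0.51,0,0,0,0],[0.94,-0.51,0,0,0,0],[0.94,-0.51,0,0,0,0],[0.94,-0.51,0,0,0,0],[0,0,0,0,0,-0.182],[0,0,0,0,0,-0.182],[0,0,0,0,0,-0.182],[0,0,0,0,0,-0.182]]'
python3 -m crank '[[0,0,0,0,0,-0.182],[0,0,0,0,0,-0.182],[0,0,0,0,0,-0.182],[0,0,0,0,0,-0.182],[0,0,0,0,0,-0.182],[0,0,0,0,0,0]]'
cat > m.py <<'E'
from h import *
import sys
f=grab('wrist');save(f,sys.argv[1]);P=cloud(f)
o=f['o'];M=R.from_rotvec(o['eef_rot']).as_matrix();print(o['ee_pos'].round(4),M.round(3).tolist(),np.array(o['q']).round(3))
hx,hy=.465,-.376
n=(np.hypot(P[...,0]-hx,P[...,1]-hy)<.12)
for lo,hi,nm in((.110,.125,'handle top'),(.041,.0505,'bar+'),(.0015,.009,'fork')):
    k=(n&(P[...,2]>lo)&(P[...,2]<hi)).astype(np.uint8);N,L,st,ce=cv2.connectedComponentsWithStats(k)
    for i in range(1,N):
        if st[i,4]>60:
            q=P[L==i];m=cv2.minAreaRect(q[:,:2].astype(np.float32));print(nm,st[i],np.median(q,0).round(4),[np.round(v,4) for v in m])
E
python3 m.py w1.png
```

```text
t: 0.95
ee_pos: [0.3733, -0.465, 0.2309]
eef_rot: [-3.109, -0.449, 0.0]
contact_force: [1.6, -0.3, 0.2]
opening: 0.0857
gripper_force: 0.0
t: 1.75
ee_pos: [0.4635, -0.3752, 0.2308]
eef_rot: [-2.852, -1.316, 0.001]
contact_force: [0.4, -0.1, 0.1]
opening: 0.0857
gripper_force: 0.0
t: 2.35
ee_pos: [0.4634, -0.3754, 0.2309]
eef_rot: [-2.218, -2.224, 0.0]
contact_force: [0.2, 0.0, -0.7]
opening: 0.0855
gripper_force: 0.0
[ 0.4634 -0.3754  0.2309] [[-0.003, 1.0, -0.001], [1.0, 0.003, 0.0], [0.0, -0.001, -1.0]] [-0.723  0.117  1.778  0.     1.247 -0.726]
handle top [309 185  27  29 735] [ 0.4649 -0.3764  0.1185] [array([ 0.4649, -0.3775]), array([0.0232, 0.0241]), np.float64(0.357)]
bar+ [ 272  164   62   32 1078] [ 0.4321 -0.3756  0.0487] [array([ 0.4436, -0.3781]), array([0.0337, 0.066 ]), np.float64(88.3706)]
bar+ [327 231  36  14 125] [ 0.4915 -0.4468  0.0457] [array([ 0.4914, -0.4467]), array([0.0427, 0.0015]), np.float64(18.454)]
fork [341  73  30  43 446] [ 0.5049 -0.2847  0.0037] [array([ 0.5027, -0.2885]), array([0.0493, 0.0182]), np.float64(70.4531)]
fork [277 146  62  22 854] [ 0.4433 -0.359   0.0047] [array([ 0.4476, -0.3593]), array([0.0739, 0.0257]), np.float64(0.2308)]
fork [314 213  62  46 632] [ 0.5132 -0.4575  0.0058] [array([ 0.4971, -0.4608]), array([0.0779, 0.0528]), np.float64(17.4659)]
```

View pics/w1.png

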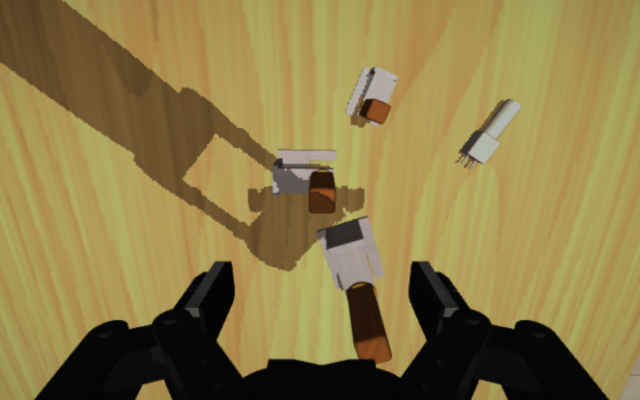

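The wrist view shows the handle top at (322,192), centred at (0.465, −0.377) with its yaw close to 0. Nothing is in the fingers' way, so I'll descend and grip.

```bash
python3 -m crank '[[-0.06,0.05,0.9,0,0,0],[0,0,0.9,0,0,0],[0,0,0.9,0,0,0],[0,0,0.9,0,0,0],[0,0,0.9,0,0,0],[0,0,0.7,0,0,0],[0,0,0.35,0,0,0],[0,0,0,0,0,0]]'
python3 -m crank '[[0,0,0,0,0,0],[0,0,0,0,0,0],[0,0,0,0,0,0],[0,0,0,0,0,0],[0,0,0,0,0,0],[0,0,0,0,0,0],[0,0,0,0,0,0],[0,0,0,0,0,0]]' 1
python3 - <<'E'
from h import *
t=grab('top');P=cloud(t);save(t,'top1.png')
x,y,z=P[...,0],P[...,1],P[...,2]
# projector: deck outline, disc region around cap
dk=(abs(z-.105)<.008)&(abs(x-.58)<.16)&(abs(y-.02)<.16)
k=cv2.morphologyEx(dk.astype(np.uint8),cv2.MORPH_OPEN,np.ones((3,3)))
c=max(cv2.findContours(k,0,2)[0],key=cv2.contourArea);m=cv2.boxPoints(cv2.minAreaRect(c));print('px',m.tolist())
w=onplane(t,m,.105);print('deck',w.round(4).tolist(),'c',w.mean(0).round(4))
for i in range(4):
    d=w[(i+1)%4]-w[i];print(np.hypot(*d[:2]).round(4),np.degrees(np.arctan2(d[1],d[0])).round(2))
H,S,V=cv2.split(cv2.cvtColor(t['img'],cv2.COLOR_RGB2HSV))
red=(((H<8)|(H>172))&(S>110)&(abs(x-.58)<.08)&(abs(y-.02)<.08)).astype(np.uint8)
c=max(cv2.findContours(red,0,2)[0],key=cv2.contourArea);e=cv2.fitEllipse(c);print(e,onplane(t,[e[0]],.137).round(4),cv2.boundingRect(c))
E
```

```text
t: 3.2
ee_pos: [0.4639, -0.3763, 0.0628]
eef_rot: [-2.218, -2.219, 0.0]
contact_force: [-0.1, -0.6, 0.6]
opening: 0.0855
gripper_force: 0.0
t: 4.0
ee_pos: [0.4653, -0.3778, 0.0659]
eef_rot: [2.218, 2.224, -0.0]
contact_force: [-2.0, 0.7, 5.6]
opening: 0.0235
gripper_force: 59.9
px [[254.90921020507812, 214.43016052246094], [263.5409240722656, 125.95521545410156], [346.1449279785156, 134.01414489746094], [337.5132141113281, 222.4890899658203]]
deck [[0.4574, 0.167, 0.105], [0.7501, 0.1415, 0.105], [0.7223, -0.1315, 0.105], [0.4305, -0.1012, 0.105]] c [0.5901 0.0189 0.105 ]
0.2939 -4.99
0.2744 -95.83
0.2933 174.07
0.2696 84.28
((299.90118408203125, 176.54278564453125), (21.206464767456055, 21.878408432006836), 151.53163146972656) [[0.5767 0.0195 0.137 ]] (289, 166, 23, 22)
```

Gripped at an opening of 23.5 mm. The projector's yaw is about −5.5°. Next I'll lift and carry the puller to the right side.

```bash
python3 -m crank '[[0,0,-0.3,0,0,0],[0,0,-0.7,0,0,0],[0,0,-1,0,0,0],[0,0,-1,0,0,0],[0,0,-1,0,0,0],[0,0,-1,0,0,0],[0.5,0.17,0,0,0,0],[0.9,0.31,0,0,0,0]]'
python3 -m crank '[[0.9,0.31,0,0,0,0],[0.9,0.31,0,0,0,0],[0.9,0.31,0,0,0,0],[0.9,0.31,0,0,0,0],[0.9,0.31,0,0,0,0],[0.9,0.31,0,0,0,0],[0.9,0.31,0,0,0,0],[0.9,0.31,0,0,0,0]]'
python3 -m crank '[[0.9,0.31,0,0,0,0],[0.4,0.14,0,0,0,-0.1],[0,0,0,0,0,-0.18],[0,0,0,0,0,-0.18],[0,0,0,0,0,-0.18],[0,0,0,0,0,-0.18],[0,0,0,0,0,-0.18],[0,0,0,0,0,-0.18]]'
python3 -m crank '[[0,0,0,0,0,-0.18],[0,0,0,0,0,-0.18],[0,0,0,0,0,-0.18],[0,0,0,0,0,-0.15],[0,0,0,0,0,0],[0,0,0,0,0,0]]'
cat > c.py <<'E'
from h import *
import sys
f=grab('wrist');save(f,sys.argv[1]);P=cloud(f);o=f['o'];M=R.from_rotvec(o['eef_rot']).as_matrix()
print(o['ee_pos'].round(4),M.round(3).tolist(),o['contact_force'].round(1),o['ft_torque'].round(2),np.array(o['q']).round(2))
H,S,V=cv2.split(cv2.cvtColor(f['img'],cv2.COLOR_RGB2HSV));x,y,z=np.moveaxis(P,2,0)
red=(((H<8)|(H>172))&(S>110)&(V>40)&(z>.1)).astype(np.uint8)
n,L,st,ce=cv2.connectedComponentsWithStats(red);i=1+st[1:,4].argmax()
q=P[L==i];tp=q[q[:,2]>np.percentile(q[:,2],95)-.005]
(c,r)=cv2.minEnclosingCircle(tp[:,:2].astype(np.float32));print('cap',st[i],'encl',np.round(c,4),round(r,4),'ztop',np.percentile(q[:,2],[5,50,95]).round(4))
# rim contour rays on top plane
k=(L==i).astype(np.uint8);ct=max(cv2.findContours(k,0,1)[0],key=cv2.contourArea);w=onplane(f,ct.reshape(-1,2),.139)
print('bbox/rect',[np.round(v,4) for v in cv2.minAreaRect(w[:,:2].astype(np.float32))])
dk=(abs(z-.105)<.01);print('deckz',np.median(z[dk]).round(4))
E
python3 c.py w2.png
```

```text
t: 4.85
ee_pos: [0.4795, -0.3357, 0.2151]
eef_rot: [2.22, 2.22, 0.0]
contact_force: [-0.0, 1.2, -3.2]
opening: 0.0237
gripper_force: 59.1
t: 5.65
ee_pos: [0.5521, -0.1167, 0.2124]
eef_rot: [-2.216, -2.222, 0.002]
contact_force: [0.0, 0.5, -2.7]
opening: 0.0232
gripper_force: 59.1
t: 6.45
ee_pos: [0.5651, -0.0788, 0.2123]
eef_rot: [-0.98, -2.981, -0.0]
contact_force: [-0.5, 0.0, -3.9]
opening: 0.0233
gripper_force: 59.2
t: 7.05
ee_pos: [0.5656, -0.0793, 0.2131]
eef_rot: [-0.16, -3.135, -0.001]
contact_force: [0.3, -0.2, -2.9]
opening: 0.0236
gripper_force: 59.2
[ 0.5656 -0.0793  0.2131] [[-0.995, 0.102, -0.003], [0.102, 0.995, 0.001], [0.003, 0.001, -1.0]] [ 0.3 -0.2 -2.9] [0.04 0.01 0.02] [-0.18  0.08  1.85  0.    1.21 -1.65]
cap [ 397  162   97   91 4803] encl [ 0.5428 -0.0133] 0.0811 ztop [0.1251 0.1389 0.1405]
bbox/rect [array([0.5728, 0.0153]), array([0.0753, 0.0703]), np.float64(64.6141)]
deckz 0.1053
```

View pics/w2.png

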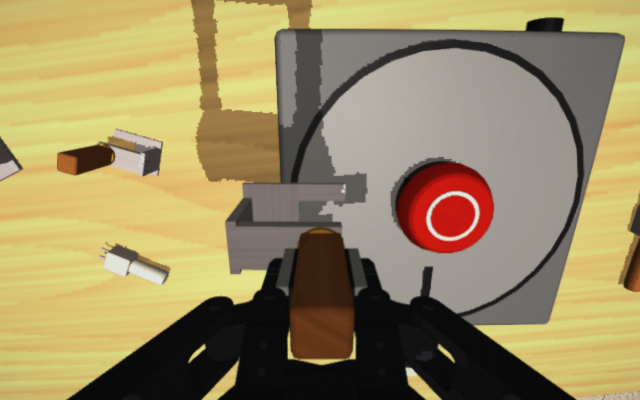

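The cap is at (445,207) with its white ring at (453,216). The puller hangs level at (290,225). I'll measure the ring, deck edges and fork precisely.

```bash
cat > d.py <<'E'
from h import *
f=grab('wrist');P=cloud(f);x,y,z=np.moveaxis(P,2,0);o=f['o']
H,S,V=cv2.split(cv2.cvtColor(f['img'],cv2.COLOR_RGB2HSV))
wh=((S<90)&(V>120)&(z>.128)&(z<.15)&(np.hypot(x-.575,y-.018)<.03)).astype(np.uint8)
c=max(cv2.findContours(wh,0,1)[0],key=cv2.contourArea);w=onplane(f,c.reshape(-1,2),.139)
e=cv2.fitEllipse((w[:,:2]*1e4).astype(np.float32));print('ring',np.round(e[0],1),np.round(e[1],1))
hub=np.array(e[0])/1e4
dk=((abs(z-.105)<.006)&(abs(x-.58)<.2)&(abs(y-.02)<.2)).astype(np.uint8)
# deck far(+x) edge and side edges: fit lines to boundary pts
for nm,sel in(('far',lambda i:[(u,np.where(dk[:60,u])[0].min()) for u in range(300,510,4) if dk[:60,u].any()]),('right',lambda i:[(np.where(dk[v])[0].min(),v) for v in range(45,170,4) if dk[v].any()])):
    w=onplane(f,sel(0),.105);l=cv2.fitLine(w[:,:2].astype(np.float32),cv2.DIST_HUBER,0,.001,.001).ravel()
    print(nm,np.degrees(np.arctan2(l[1],l[0])).round(2),'dist to hub',abs(l[0]*(hub[1]-l[3])-l[1]*(hub[0]-l[2])).round(4))
# puller, in tool coordinates
M=R.from_rotvec(o['eef_rot']).as_matrix();Q=(P-o['ee_pos'])@M
near=(abs(Q[...,0])<.04)&(Q[...,1]>-.075)&(Q[...,1]<.03)
for lo,hi,nm in((.058,.070,'fork'),(.012,.026,'bar')):
    q=Q[near&(Q[...,2]>lo)&(Q[...,2]<hi)]
    if len(q)<10: print(nm,len(q));continue
    z0=np.median(q[:,2]);q=q[abs(q[:,2]-z0)<.0025]
    A=np.c_[q[:,:2],np.ones(len(q))];co=np.linalg.lstsq(A,q[:,2],rcond=None)[0]
    print(nm,len(q),'z',z0.round(4),'plane',co.round(4),'min',np.percentile(q,1,0).round(4),'max',np.percentile(q,99,0).round(4),[np.round(v,4) for v in cv2.minAreaRect(q[:,:2].astype(np.float32))])
E
python3 d.py
```

```text
ring [5786.1  204.5] [396.  397.6]
far 84.27 dist to hub 0.1333
right -5.58 dist to hub 0.1333
fork 2765 z 0.0608 plane [0.008  0.0071 0.0609] min [-0.0016 -0.0527  0.0592] max [0.026  0.0161 0.0626] [array([ 0.0053, -0.0187]), array([0.0421, 0.0713]), np.float64(0.9124)]
bar 3074 z 0.0168 plane [0.0051 0.0055 0.0169] min [-0.0158 -0.0534  0.0151] max [0.0153 0.0102 0.0189] [array([-0.001 , -0.0202]), array([0.0343, 0.0677]), np.float64(0.8157)]
```

Hub is at (0.5786, 0.0205) with the approach axis at 84.3°. The fork needs to go down 38 mm, −1.8 mm in tool x, then 101 mm forward.

```bash
python3 -m crank '[[-0.06,0,0.6,0,0,0],[0,0,0.5,0,0,0],[0,0,0.18,0,0,0],[0,0,0,0,0,0]]'
python3 -m crank '[[0,0.5,0,0,0,0],[0,0.5,0,0,0,0],[0,0.4,0,0,0,0],[0,0.2,0,0,0,0],[0,0.2,0,0,0,0],[0,0.2,0,0,0,0],[0,0,0,0,0,0]]'
python3 d.py
```

```text
t: 7.55
ee_pos: [0.567, -0.0801, 0.1745]
eef_rot: [-0.157, -3.134, -0.001]
contact_force: [-0.7, -0.6, -3.8]
opening: 0.0234
gripper_force: 59.1
t: 8.25
ee_pos: [0.5743, -0.0251, 0.177]
eef_rot: [0.152, 3.138, -0.017]
contact_force: [-1.4, -14.1, -1.4]
opening: 0.0232
gripper_force: 61.0
ring [5788.   202.8] [397.2 399.2]
far 84.51 dist to hub 0.1332
right -5.87 dist to hub 0.1323
fork 2740 z 0.0607 plane [0.0023 0.0156 0.061 ] min [-0.0015 -0.0533  0.059 ] max [0.0261 0.0143 0.0626] [array([ 0.0121, -0.0188]), array([0.0285, 0.0718]), np.float64(0.0493)]
bar 3106 z 0.0166 plane [0.0057 0.0106 0.0169] min [-0.0157 -0.0539  0.0148] max [0.0155 0.0102 0.0186] [array([-0.0007, -0.0204]), array([0.0341, 0.0681]), np.float64(0.21)]
```

The fork is blocked on the right: 14 N, with its middle stopped 46 mm from the axis. I'll back off, rise, turn half round and come in from the left.

```bash
python3 -m crank '[[0,-0.3,0,0,0,0],[0,-0.6,0,0,0,0],[0,-0.6,0,0,0,0],[0,-0.5,0,0,0,0],[0,0,-0.5,0,0,0],[0,0,-0.8,0,0,0],[0,0,-0.7,0,0,0],[0,0,0,0,0,0.18]]'
python3 -m crank '[[0,0,0,0,0,0.18],[0,0,0,0,0,0.18],[0,0,0,0,0,0.18],[0,0,0,0,0,0.18],[0,0,0,0,0,0.18],[0,0,0,0,0,0.18],[0,0,0,0,0,0.18],[0,0,0,0,0,0.18]]'
python3 -m crank '[[0,0,0,0,0,0.18],[0,0,0,0,0,0.18],[0,0,0,0,0,0.18],[0,0,0,0,0,0.18],[0,0,0,0,0,0.18],[0,0,0,0,0,0.18],[0,0,0,0,0,0.18],[0,0,0,0,0,0.18]]'
python3 -m crank '[[0,0,0,0,0,0.18],[0,0,0,0,0,0.18],[0,0,0,0,0,0.18],[0,0,0,0,0,0.18],[0,0,0,0,0,0.18],[0,0,0,0,0,0.05],[0,-0.4,0,0,0,0],[0,-0.9,0,0,0,0]]'
python3 -m crank '[[0,-0.9,0,0,0,0],[0,-0.9,0,0,0,0],[0,-0.9,0,0,0,0],[0,-0.9,0,0,0,0],[0,-0.9,0,0,0,0],[0,-0.7,0,0,0,0],[0,-0.2,0,0,0,0],[0,0,0,0,0,0]]'
python3 c.py w3.png
```

```text
t: 9.1
ee_pos: [0.5713, -0.0803, 0.2419]
eef_rot: [0.381, 3.11, 0.001]
contact_force: [0.8, -0.3, -2.8]
opening: 0.0234
gripper_force: 59.7
t: 9.9
ee_pos: [0.5689, -0.0797, 0.2376]
eef_rot: [1.996, 2.425, 0.002]
contact_force: [-0.2, 0.2, -3.4]
opening: 0.0233
gripper_force: 59.6
t: 10.7
ee_pos: [0.5689, -0.0797, 0.2376]
eef_rot: [2.986, 0.978, 0.002]
contact_force: [0.2, -0.3, -2.7]
opening: 0.0236
gripper_force: 59.6
t: 11.5
ee_pos: [0.5729, -0.0416, 0.2372]
eef_rot: [3.137, -0.171, 0.002]
contact_force: [0.4, 1.3, -2.7]
opening: 0.0237
gripper_force: 59.7
t: 12.3
ee_pos: [0.5899, 0.1211, 0.2367]
eef_rot: [-3.137, 0.164, -0.0]
contact_force: [-0.0, 0.5, -2.6]
opening: 0.0231
gripper_force: 59.8
[0.5899 0.1211 0.2367] [[0.995, -0.104, 0.0], [-0.104, -0.995, 0.0], [0.0, -0.0, -1.0]] [-0.   0.5 -2.6] [-0.08  0.06  0.  ] [0.16 0.12 1.76 0.   1.26 1.84]
cap [ 395  157   88   84 4058] encl [0.6138 0.0556] 0.0817 ztop [0.1256 0.1391 0.1406]
bbox/rect [array([0.583 , 0.0248]), array([0.075 , 0.0707]), np.float64(22.0738)]
deckz 0.1052
```

View pics/w3.png

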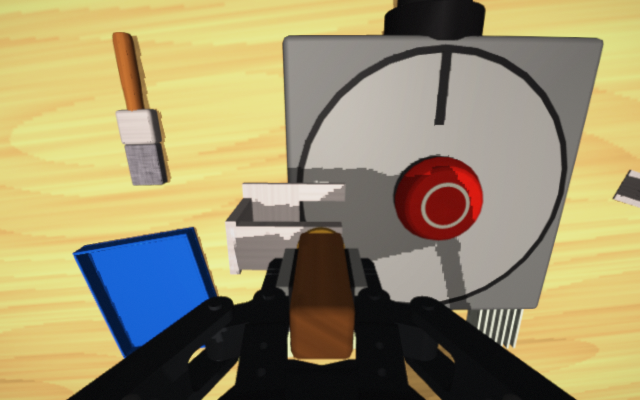

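The arm is now on the left side, with the cap ring at (446,205) and the fork pointing at it.

```bash
python3 d.py; python3 - <<'E'
from h import *
o=robot.get_obs();M=R.from_rotvec(o['eef_rot']).as_matrix()
print(((np.array([.5787,.0203,.110])-o['ee_pos'])@M).round(4))
E
```

```text
ring [5778.5  192.7] [390.9 394.9]
far 84.39 dist to hub 0.1335
right -5.52 dist to hub 0.1334
fork 2772 z 0.0608 plane [0.0059 0.0076 0.0609] min [-0.0002 -0.0538  0.0592] max [0.0274 0.015  0.0626] [array([ 0.0063, -0.0197]), array([0.0427, 0.0713]), np.float64(0.7333)]
bar 3088 z 0.0168 plane [0.005  0.0067 0.017 ] min [-0.0144 -0.0545  0.0151] max [0.0167 0.0092 0.0189] [array([ 0.0004, -0.0213]), array([0.0343, 0.0676]), np.float64(0.4635)]
[-0.0005  0.0997  0.1266]
```

```bash
python3 -m crank '[[-0.05,0,0.5,0,0,0],[0,0,0.8,0,0,0],[0,0,0.6,0,0,0],[0,0,0.16,0,0,0],[0,0,0,0,0,0]]'
python3 -m crank '[[0,0.5,0,0,0,0],[0,0.5,0,0,0,0],[0,0.4,0,0,0,0],[0,0.2,0,0,0,0],[0,0.2,0,0,0,0],[0,0.2,0,0,0,0],[0,0,0,0,0,0]]'
```

```text
t: 12.9
ee_pos: [0.5872, 0.1188, 0.1727]
eef_rot: [3.136, -0.17, -0.005]
contact_force: [-0.1, 0.1, -2.0]
opening: 0.0237
gripper_force: 59.7
t: 13.6
ee_pos: [0.582, 0.0593, 0.1746]
eef_rot: [3.137, -0.17, 0.0]
contact_force: [-0.1, 0.8, -3.3]
opening: 0.0233
gripper_force: 59.8
```

```bash
python3 -m crank '[[0,0.2,0,0,0,0],[0,0.2,0,0,0,0],[0,0.2,0,0,0,0],[0,0.2,0,0,0,0],[0,0.2,0,0,0,0],[0,0.2,0,0,0,0],[0,0.2,0,0,0,0],[0,0,0,0,0,0]]'
python3 c.py w4.png; python3 d.py
```

```text
t: 14.4
ee_pos: [0.5775, 0.0174, 0.1746]
eef_rot: [3.137, -0.17, -0.0]
contact_force: [0.3, 0.0, -2.2]
opening: 0.0236
gripper_force: 59.8
[0.5775 0.0174 0.1746] [[0.994, -0.108, -0.0], [-0.108, -0.994, -0.0], [-0.0, 0.0, -1.0]] [ 0.3  0.  -2.2] [-0.03 -0.   -0.06] [-0.01  0.12  1.88 -0.    1.14  1.67]
cap [ 264  170  110   88 4427] encl [0.6092 0.0039] 0.0505 ztop [0.1253 0.1386 0.1404]
bbox/rect [array([0.5958, 0.0127]), array([0.0696, 0.0456]), np.float64(61.1689)]
deckz 0.1052
ring [5781.  194.] [362.7 376.3]
far 81.06 dist to hub 0.1373
right -5.64 dist to hub 0.1311
fork 3032 z 0.0686 plane [ 0.0009 -0.0004  0.0687] min [-0.0312 -0.0748  0.0673] max [0.0396 0.0291 0.0699] [array([ 0.    , -0.0225]), array([0.105 , 0.0799]), np.float64(89.9391)]
bar 3083 z 0.0168 plane [0.0072 0.0048 0.0169] min [-0.0143 -0.0545  0.0151] max [0.0167 0.0092 0.0189] [array([-0.0001, -0.0213]), array([0.0342, 0.0676]), np.float64(1.3793)]
```

View pics/w4.png

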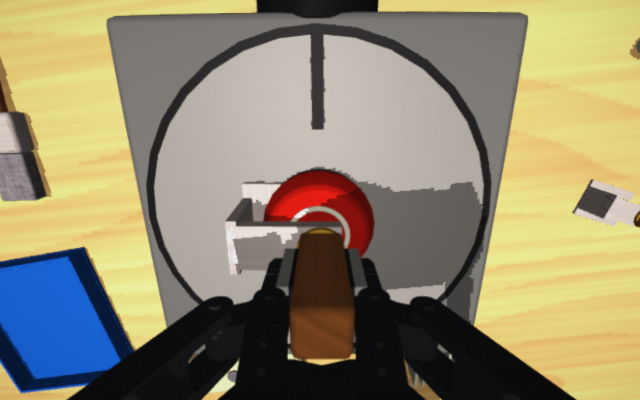

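The cap at (318,215) sits between fork and top bar, so the fork is home. Next I draw slowly straight up.

```bash
python3 -m crank '[[0,0,-0.08,0,0,0],[0,0,-0.08,0,0,0],[0,0,-0.05,0,0,0],[0,0,-0.05,0,0,0],[0,0,-0.05,0,0,0],[0,0,-0.05,0,0,0],[0,0,0,0,0,0]]'
python3 -m crank '[[0,0,-0.05,0,0,0],[0,0,-0.05,0,0,0],[0,0,-0.05,0,0,0],[0,0,-0.05,0,0,0],[0,0,-0.05,0,0,0],[0,0,0,0,0,0]]'
```

```text
t: 15.2
ee_pos: [0.5765, 0.0184, 0.1838]
eef_rot: [-3.137, 0.169, 0.005]
contact_force: [1.7, 0.5, -13.3]
opening: 0.0234
gripper_force: 59.5
t: 15.8
ee_pos: [0.578, 0.0182, 0.1939]
eef_rot: [-3.137, 0.169, -0.002]
contact_force: [-0.2, -0.3, -4.0]
opening: 0.0234
gripper_force: 60.8
```

```bash
python3 -m crank '[[0,0,-0.05,0,0,0],[0,0,-0.08,0,0,0],[0,0,-0.12,0,0,0],[0,0,-0.2,0,0,0],[0,0,-0.3,0,0,0],[0,0,-0.3,0,0,0],[0,0,-0.2,0,0,0],[0,0,0,0,0,0]]'
python3 c.py w5.png
python3 - <<'E'
from h import *
f=grab('scene');a=f['img'][130:300,270:520];b=cv2.imread('pics/w5.png')[:,:,::-1]
cv2.imwrite('pics/p5.png',np.hstack([cv2.resize(a,(400,272)),cv2.resize(b,(400,272))])[:,:,::-1])
# tray rim from scene rays at wall top
H,S,V=cv2.split(cv2.cvtColor(f['img'],cv2.COLOR_RGB2HSV));P=cloud(f)
k=((H>105)&(H<125)&(S>120)&(P[...,1]>.2)&(P[...,1]<.5)&(P[...,0]<.6)&(P[...,2]>-.01)&(P[...,2]<.04)).astype(np.uint8)
q=P[k>0];print([np.round(v,4) for v in cv2.minAreaRect(q[:,:2].astype(np.float32))])
t=q[q[:,2]>.018];print([np.round(v,4) for v in cv2.minAreaRect(t[:,:2].astype(np.float32))])
E
```

```text
t: 16.6
ee_pos: [0.5786, 0.0183, 0.2324]
eef_rot: [-3.137, 0.169, -0.005]
contact_force: [-0.0, -0.2, -3.8]
opening: 0.0232
gripper_force: 60.8
[0.5786 0.0183 0.2324] [[0.994, -0.107, 0.003], [-0.107, -0.994, -0.0], [0.003, -0.0, -1.0]] [-0.  -0.2 -3.8] [-0.09 -0.02  0.01] [-0.01  0.08  1.82  0.    1.24  1.67]
cap [ 267  170  107   85 4232] encl [0.6092 0.0044] 0.0513 ztop [0.1769 0.1902 0.1922]
bbox/rect [array([0.5775, 0.0143]), array([0.0887, 0.0591]), np.float64(62.4005)]
deckz 0.1052
[array([0.4361, 0.3737]), array([0.1841, 0.1628]), np.float64(4.2469)]
[array([0.4372, 0.3735]), array([0.1819, 0.1628]), np.float64(4.4489)]
```

View pics/p5.png

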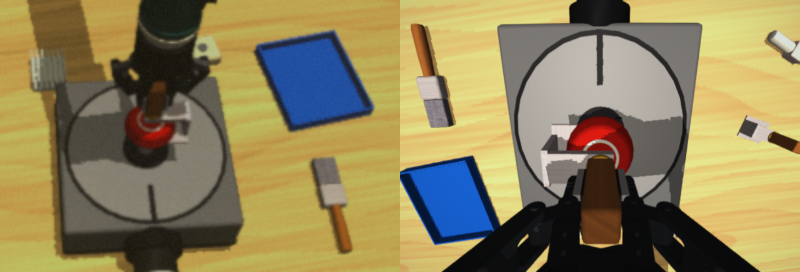

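The cap is off and lies level on the fork, with the bare post visible at about (147,152) in the left half. I'll carry it gently to the tray centre at (0.4365, 0.3735).

```bash
python3 -m crank '[[-0.05,-0.1,0,0,0,0],[-0.14,-0.25,0,0,0,0],[-0.22,-0.4,0,0,0,0],[-0.3,-0.55,0,0,0,0],[-0.38,-0.7,0,0,0,0],[-0.38,-0.7,0,0,0,0],[-0.38,-0.7,0,0,0,0],[-0.38,-0.7,0,0,0,0]]'
python3 -m crank '[[-0.38,-0.7,0,0,0,0],[-0.38,-0.7,0,0,0,0],[-0.38,-0.7,0,0,0,0],[-0.38,-0.7,0,0,0,0],[-0.38,-0.7,0,0,0,0],[-0.38,-0.7,0,0,0,0],[-0.38,-0.7,0,0,0,0],[-0.38,-0.7,0,0,0,0]]'
python3 -m crank '[[-0.32,-0.6,0,0,0,0],[-0.22,-0.4,0,0,0,0],[-0.11,-0.2,0,0,0,0],[-0.05,-0.1,0,0,0,0],[0,0,0,0,0,-0.07],[0,0,0,0,0,-0.1],[0,0,0,0,0,-0.05],[0,0,0,0,0,0]]'
python3 c.py w6.png; python3 d.py|grep -v far
```

```text
t: 17.5
ee_pos: [0.5229, 0.1495, 0.2302]
eef_rot: [-3.137, 0.168, 0.001]
contact_force: [0.6, 0.1, -2.3]
opening: 0.0234
gripper_force: 60.8
t: 18.3
ee_pos: [0.4499, 0.3261, 0.2302]
eef_rot: [-3.137, 0.167, 0.001]
contact_force: [0.5, 0.7, -4.0]
opening: 0.0232
gripper_force: 60.8
t: 19.1
ee_pos: [0.4352, 0.3648, 0.2303]
eef_rot: [3.139, 0.101, 0.0]
contact_force: [-0.6, -0.1, -3.5]
opening: 0.0238
gripper_force: 60.9
[0.4352 0.3648 0.2303] [[0.998, 0.064, 0.0], [0.064, -0.998, -0.0], [-0.0, 0.0, -1.0]] [-0.6 -0.1 -3.5] [-0.09  0.04 -0.01] [ 0.65  0.06  1.84 -0.    1.24  2.16]
cap [ 266  172  107   83 4095] encl [0.468  0.3565] 0.0514 ztop [0.1759 0.1883 0.1902]
bbox/rect [array([0.4348, 0.3609]), array([0.0882, 0.0578]), np.float64(72.202)]
deckz 0.1042Traceback (most recent call last):
  File "d.py", line 5, in <module>
    c=max(cv2.findContours(wh,0,1)[0],key=cv2.contourArea);w=onplane(f,c.reshape(-1,2),.139)
ValueError: max() iterable argument is empty
```

View pics/w6.png

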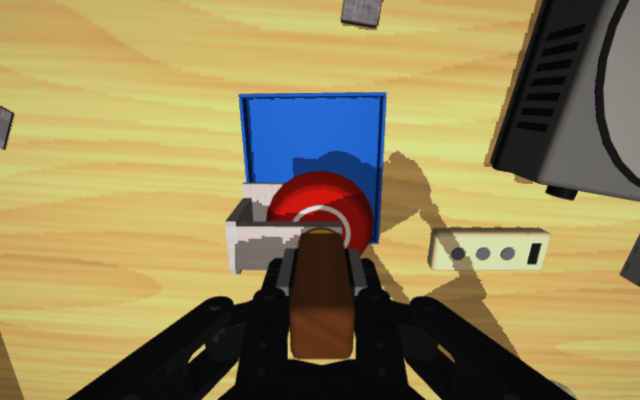

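Puller and cap are over the tray, and the cap is still seated at (320,215). I'll lower it.

```bash
python3 -m crank '[[0,0,0.15,0,0,0],[0,0,0.4,0,0,0],[0,0,0.7,0,0,0],[0,0,0.9,0,0,0],[0,0,0.9,0,0,0],[0,0,0.8,0,0,0],[0,0,0.6,0,0,0],[0,0,0.4,0,0,0]]'
python3 -m crank '[[0,0,0.2,0,0,0],[0,0,0.1,0,0,0],[0,0,0.08,0,0,0],[0,0,0.06,0,0,0],[0,0,0.06,0,0,0],[0,0,0,0,0,0]]'
```

```text
t: 20.0
ee_pos: [0.4334, 0.3644, 0.0819]
eef_rot: [3.138, 0.102, -0.005]
contact_force: [0.6, 0.1, -3.7]
opening: 0.0235
gripper_force: 60.8
t: 20.6
ee_pos: [0.4351, 0.3657, 0.0702]
eef_rot: [-3.14, -0.103, -0.001]
contact_force: [-0.4, 0.5, -4.3]
opening: 0.023
gripper_force: 60.8
```

Fork underside is now about 5 mm up, a millimetre or so above the tray floor.

```bash
python3 -m crank '[[0,0,0.04,0,0,0],[0,0,0.03,0,0,0],[0,0,0,0,0,0]]'
```

```text
t: 20.9
ee_pos: [0.4354, 0.366, 0.0698]
eef_rot: [-3.139, -0.103, -0.001]
contact_force: [-3.2, -1.9, 6.9]
opening: 0.0236
gripper_force: 62.1
```

```bash
python3 -m crank '[[0,0,0,0,0,0],[0,0,0,0,0,0],[0,0,0,0,0,0],[0,0,0,0,0,0],[0,0,0,0,0,0],[0,0,0,0,0,0],[0,0,0,0,0,0],[0,0,0,0,0,0]]' -1
python3 -m crank '[[0,0,-0.2,0,0,0],[0,0,-0.4,0,0,0],[0,0,-0.8,0,0,0],[0,0,-0.9,0,0,0],[0,0,-0.9,0,0,0],[0,0,-0.9,0,0,0],[0,0,-0.8,0,0,0],[0,0,0,0,0,0]]'
python3 -c "
from h import *
f=grab('wrist');save(f,'w7.png');g=grab('scene');b=g['img'][120:290,270:520]
cv2.imwrite('pics/p7.png',np.hstack([cv2.resize(b,(400,272)),cv2.resize(f['img'],(400,272))])[:,:,::-1])"
```

```text
t: 21.7
ee_pos: [0.4349, 0.3656, 0.0677]
eef_rot: [3.14, 0.103, -0.0]
contact_force: [0.1, -0.0, -0.1]
opening: 0.0851
gripper_force: 0.0
t: 22.5
ee_pos: [0.4374, 0.3675, 0.2208]
eef_rot: [-3.134, -0.102, -0.012]
contact_force: [0.4, -0.6, 0.7]
opening: 0.0855
gripper_force: 0.0
```

View pics/p7.png

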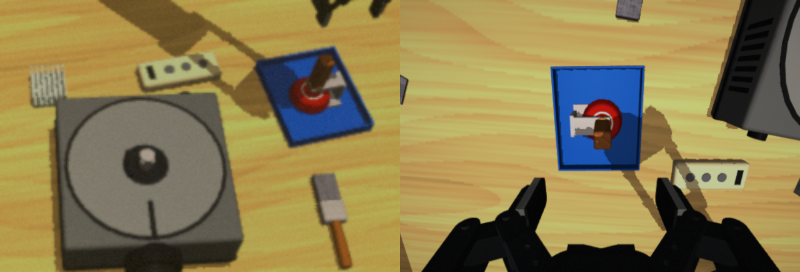

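The puller stands upright inside the tray at (600,120) with the cap on its fork. The gripper is clear and the other things haven't moved.

```bash
python3 -c "
from workcell import robot
print(robot.finish_job())"
```

```text
the job is handed in; nothing more can be done
None
```

The cap is off: the fork was blocked on the right, so I pulled from the left. The puller now stands upright and released in the blue tray with the cap on its fork. I handed the job in at about 22.6 s; it returned no verdict.

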